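# Put the tea things away in the push-latch tea chest

### The arm

A 7-joint arm with a two-finger parallel gripper is mounted at the origin on a cart in front of the work surface, level with it; the furniture and walls round the work are solid. World frame = base frame: x ahead of the robot, y to its left, z up, the work surface at z = 0. Lengths are in m, angles in degrees, forces in N, time in s.
With the tool pointing down it reaches from about 0.35 to 0.9 m from the base axis. Payload 8.1 kg.
Tool frame: the origin (TCP) lies on the mounting face of the last link; the fingertips stand 173 mm ahead of it and the grasp point (between the pads) lies 155 mm ahead of it; z points along the fingers, y is the line along which they close (so a half turn about z gives the same grasp; the last joint's range is limited). The gripper opens to 85 mm and grips with 20 to 120 N. Pads are 22 mm wide; open, the fingers measure 114 mm over their backs; the gripper's body (76 mm by 85 mm) begins 54 mm behind the grasp point. The pads swing forward as they close: fully open they stand 13 mm farther back than shut.
Start: joints at [70.611, 24.895, 1.432, 90.138, -0.665, 64.973, -4.303], TCP at [0.146, -0.608, 0.405] pointing down, gripper open.
Joint ranges: [-149.89, 149.89], [-25.12, 119.58], [-72.63, 75.52], [4.76, 147.25], [-75.54, 255.54], [6.69, 114.76], [-157.13, 157.13]. Speed limits (degrees/s): [127.2, 127.2, 172.46, 172.46, 180, 180, 180].

### API

Orientations are given as [roll, pitch, yaw] about the fixed x, y, z axes, in that order (R = Rz(yaw) Ry(pitch) Rx(roll)).
In Python, from cell import manip, optics, workorder gives the robot as it stands (manip), with the cameras (optics) and the job (workorder).
- The arm moves only by the shell command python3 drive.py 'ROWS' [OPENING] [FORCE]. ROWS is a JSON list of rows, 1 to 8 of them, each of 6 numbers: dx, dy, dz in m, then a rotation vector rx, ry, rz in degrees; each row shifts and turns the commanded pose from where the row before left it, along the tool's axes as they then stand; what a row does not reach is not made up. A row lasts 1/8 s, in which the tool goes at most 0.0625 m and 10.7 degrees, less where a joint would pass 70% of its speed; a pose out of reach is approached as far as the arm can. OPENING is the finger opening in m, set as the command begins (- or left out keeps the last). The fingers move at their own pace and stop on an object; FORCE is the grip in N (left out, the last holds). Time passes only in rows, so rows that do not move let the fingers close. It prints the time, the measured TCP pose, the force, the opening and the grip force at its end.
- manip.get_obs(): the state, without advancing time (a new reading comes with each control period).
- optics.camera(name): name is "scene" or "side" or "wrist"; returns the picture (384x512x3 uint8, red, green, blue); there is no depth.
- optics.camera_model(name): a dict with "camera_matrix" (3x3 intrinsics, pixels), "eye" and "orientation" of the camera in the world. Camera axes: x right, y up, looking along -z (the intrinsics and any distortion apply to the point x, -y, -z); pixel columns grow to the right and rows downward; lengths in m; the calibration is good to about 2 mm. The wrist camera is an equidistant fisheye: a pixel r from the principal point sees the ray r / f radians off the axis. A picture is of the moment at which its call begins: read the wrist's pose just before it. camera_model takes no time and is no camera call; for the wrist camera it gives the pose at the moment of the call.
- workorder.job_done(): hands the job in; it is judged then, once.
The state is a dict: "clock": time; "joint_positions": joint angles; "qvel": joint speeds; "joint_efforts": joint torques, N m; "eef_pos": TCP position; "eef_rot": TCP orientation; "contact_force": force on the tool from outside, world axes, zero at the start; "ft_torque": the same for the moment, N m; "finger_gap": finger opening in m; "grip_force": force on a finger pad.
Only numpy, scipy, OpenCV 4.12 (cv2) and the standard library are available. Lean on these libraries where they do the work, as an engineer would, in place of code of your own. Each camera call takes 0.05 s, during which the arm holds its last target. There are 200 camera calls.

### The job

Tidy up the tea things: with the chest's lid open, press the red latch button in its tray so that the hidden drawer springs out, lay the kitchen timer and the round copper tin (whichever of them are on the worktop) in the drawer, and push the drawer fully home until it latches. Then tip the standing lid forward past upright and let go, so that it swings shut by its own weight. Last, stack all the tea boxes squarely in one column on the cork pad in the middle of the closed lid, lying flat with their long sides along the chest's long side, and leave the mug and the honey jar alone.

Things in the scene. Friction and masses are not known exactly. Their poses are not given: they have to be found in the camera images.
- chest: light wooden tea chest, fixed, 185 mm deep (its x) x 220 mm long (its y) x 104 mm high without lid; origin at the centre of its underside. Front faces its -x (to the robot's right, give or take 10 degrees), lid hinged along its back (+x) rim. On top an open tray: floor 76 mm, rim 104 mm high, with the latch button and, in its -y half, paper sachets below the rim. Below: the hidden drawer.
- latch (a joint): travel of the red latch button, m: 0 at rest, up to 0.009 pressed down; spring, about 1.5 N at the start and 4 N at the bottom. Pressed 6 mm or more it frees the drawer. It also dips for a moment by itself when the drawer is pushed home and catches.
- latch_top (a point): centre of the top of the latch button, 28 mm in diameter, at chest (0, +50, 93) mm, 11 mm below the tray rim; press straight down.
- drawer (a joint): opening of the hidden drawer, m, to the chest's -x: 0 latched (it can go 3 mm further in), 0.150 fully out. Unlatched, a damped spring (4.5 N shut, 1.2 N out) drives it out in about 2 s and keeps it out. To shut it, push the front panel with 6 to 15 N to -0.002 or so and let go: it then stays below 0.002. Let go before 0, it springs out again.
- drawer_in (a point): on the drawer's inner floor, 13 mm above the worktop, moves with it; axes as the chest's. Free floor: +-65 mm in x, +-95 mm in y. Side walls rise 13 mm over it. Things up to 54 mm high fit when it shuts; put their centres within 30 mm in x, 60 mm in y. Fully out, the chest's front face is at x = +72 mm, the inside of the front panel at x = -67 mm.
- drawer_front (a point): centre line of the drawer's front panel, on its outer face, 80 mm above the worktop; moves with the drawer. The panel is plain (no handle), upright, 218 mm long, from 6 to 99 mm high, 10 mm thick.
- lid (a joint): angle of the lid, rad: 0 shut, 1.57 upright, 1.92 leaning back against its stop, where it rests at the start (its weight holds it there). Let go below about 1.5 it falls shut by its own weight in about 1 s (damped hinge).
- lid_hinge (a point): middle of the lid's hinge axis, which runs along the chest's y, 104 mm above the worktop, at chest x = +92 mm.
- lid_edge (a point): middle of the lid's free edge, on its outer face, 188 mm from the hinge axis. The lid is a board 188 x 224 x 10 mm, 350 g; when open, its outer face looks away from the chest's front (chest +x) and can be pushed from there near the free edge.
- lid_pad (a point): middle of the cork pad (80 x 115 mm, flush) on the lid's outer face, 92 mm from the hinge. When shut: on top of the lid, 115 mm above the worktop, over the chest's centre, axes as the chest's (y along the long side).
- box_red: closed flat tea box, red metal, 62 (its x) x 92 (its y) x 40 mm high, about 160 g, rigid; origin at the centre of its underside, z up out of its lid. Starts flat on the worktop. None if absent this time.
- box_green: closed flat tea box, green metal, 62 (its x) x 92 (its y) x 40 mm high, about 160 g, rigid; origin at the centre of its underside, z up out of its lid. Starts flat on the worktop. None if absent this time.
- box_blue: closed flat tea box, blue metal, 62 (its x) x 92 (its y) x 40 mm high, about 160 g, rigid; origin at the centre of its underside, z up out of its lid. Starts flat on the worktop. None if absent this time.
- timer: round kitchen timer with white foot and red top, 66 mm in diameter, 48 mm high, 120 g; origin at the centre of its underside. None if absent this time.
- round_tin: round copper-coloured screw tin with a paper band, 60 mm in diameter, 45 mm high, 140 g; origin at the centre of its underside. None if absent this time.
- mug: white spotted mug, 90 mm wide, 93 mm high, a bystander at the back; origin under its middle.
- honey_jar: jar with green lid, 70 mm wide, 84 mm high, a bystander at the back; origin under its middle. To its right stands a microwave oven 260 mm high (not listed), its front 0.59 to 0.61 m ahead of the robot: keep the gripper clear of it.

How it is judged (in metres and radians):
On the way, in this order (a step that is already met when the one before it is completed fails the run):
1. the latch is pressed and the hidden drawer springs out (beyond 120 mm) (value of joint drawer above 0.12 m), for 0.2 s.
2. the timer and the round tin, as far as present, are in the drawer and it is pushed home and latched (x of timer in the frame of drawer_in between -0.062 and 0.062 m and y of timer in the frame of drawer_in between -0.08 and 0.08 m and z of timer in the frame of drawer_in between -0.01 and 0.04 m and x of round_tin in the frame of drawer_in between -0.062 and 0.062 m and y of round_tin in the frame of drawer_in between -0.08 and 0.08 m and z of round_tin in the frame of drawer_in between -0.01 and 0.04 m and value of joint drawer below 0.006 m), for 0.3 s.
3. the lid, tipped past upright, swings down freely, untouched by the robot (value of joint lid between 0.1 and 1.3 rad and velocity of joint lid below -0.2 rad/s and contact force between each of the arm, the fingers and lid below 0.2 N), for 0.1 s.
At the end, for the whole second after the job is handed in: Timer and round tin (if present) in the drawer, shut under 6 mm; lid shut; all tea boxes present flat and at rest in one column on the lid, within 20 mm of the cork pad's middle and 13 mm of each other sideways, long sides within 8 degrees of the chest's (all of step 2 and value of joint lid below 0.04 rad and horizontal distance between each of box_red, box_green, box_blue and lid_pad below 0.02 m and angle between the y axis of each of box_red, box_green, box_blue and the y axis of lid_pad, either way round below 0.14 rad and angle between each of box_red, box_green, box_blue's own z axis and vertical below 0.08 rad and height (world z) of box_red between 0.105 and 0.205 m and linear speed of each of box_red, box_green, box_blue below 0.02 m/s and height (world z) of box_green between 0.105 and 0.205 m and height (world z) of box_blue between 0.105 and 0.205 m and horizontal distance between each of box_green, box_blue and box_red below 0.013 m and horizontal distance between box_blue and box_green below 0.013 m); the robot touches nothing.
It fails at once if the mug is knocked over or shoved more than 50 mm (distance of mug from where it was at the start of the episode above 0.05 m or angle between mug's own z axis and vertical above 0.5 rad).
It fails at once if the honey jar is knocked over or shoved more than 50 mm (distance of honey_jar from where it was at the start of the episode above 0.05 m or angle between honey_jar's own z axis and vertical above 0.5 rad).
Of box_red, box_green, box_blue only 2 to 3 are there at a start; the rules pass over those that are not, and their reading is None.
Of timer, round_tin only 1 to 2 are there at a start; the rules pass over those that are not, and their reading is None.
At some moment in a run one of box_red, box_green, box_blue, timer, round_tin may be knocked a few centimetres aside while the robot is not near it.
It also fails if it takes over 210 s, if anything falls off the work surface, if the arm or the gripper's body presses on something with over 40 N, if the wrist force passes 120 N, or if a joint passes its speed limit or range.

## Working session

There is one attempt and no reset: what is moved stays moved. The work goes in short steps, Python scripts to look and compute and a shell command to move; the robot and the scene stay as the last step left them, time stands still between calls to the robot, and variables do not carry over. Pictures are saved under pics/ and viewed, at most 14 in all, crops included, and the job is handed in when it is done.

```bash
ls; mkdir -p pics
python3 - <<'E'
from cell import manip, optics, workorder
import cv2
for n in ["scene","side","wrist"]:
    m=optics.camera_model(n); print(n,m)
    im=optics.camera(n); cv2.imwrite(f"pics/{n}0.png",im[:,:,::-1])
print(manip.get_obs())
E
```

```text
cell.py
drive.py
pics
scene {'camera_matrix': array([[402.25389675,   0.        , 256.95533181],
       [  0.        , 402.25389675, 192.8883408 ],
       [  0.        ,   0.        ,   1.        ]]), 'eye': array([-0.4679747 ,  0.68843386,  0.79128698]), 'orientation': array([  60.91596734,    0.85852277, -125.41343012])}
side {'camera_matrix': array([[448.93289638,   0.        , 260.12965075],
       [  0.        , 448.93289638, 194.94570157],
       [  0.        ,   0.        ,   1.        ]]), 'eye': array([-0.77481166,  0.28592306,  0.72587316]), 'orientation': array([  65.89845586,    0.79825388, -103.99440873])}
wrist {'camera_matrix': array([[297.31863964,   0.        , 249.66551193],
       [  0.        , 297.31863964, 187.89477921],
       [  0.        ,   0.        ,   1.        ]]), 'eye': array([ 0.21459847, -0.59118381,  0.37280167]), 'orientation': array([-1.60436066e+01,  3.69682150e-02, -7.65419743e+01])}
{'clock': 0.15, 'joint_positions': array([70.61098908, 24.92421183,  1.43145749, 90.1742659 , -0.66533661,
       64.97199386, -4.30054931]), 'qvel': array([ 0.04851857, -0.09095844, -0.00740789, -0.12124128, -0.02152514,
       -0.02322701,  0.00359808]), 'joint_efforts': array([ 2.49523844e-03, -6.70884776e+01,  1.02629486e+00, -3.16451919e+01,
        1.56518561e-02,  9.02602274e-03,  5.69115468e-05]), 'eef_pos': array([ 0.14594879, -0.60755604,  0.40415884]), 'eef_rot': array([-1.79938072e+02,  5.29656577e-03,  1.35081337e+01]), 'contact_force': array([0.10948246, 0.05459197, 0.50421915]), 'ft_torque': array([-0.03696823, -0.02259556, -0.02907613]), 'grip_force': 0.0, 'finger_gap': 0.08555821384666491}
```

Run:
```python
import cv2
for n in ["scene","side"]:
    cv2.imwrite(f"pics/{n}0b.png",cv2.resize(cv2.imread(f"pics/{n}0.png"),None,fx=1.5,fy=1.5,interpolation=cv2.INTER_CUBIC))
```

```text
(no output)
```

View pics/scene0b.png

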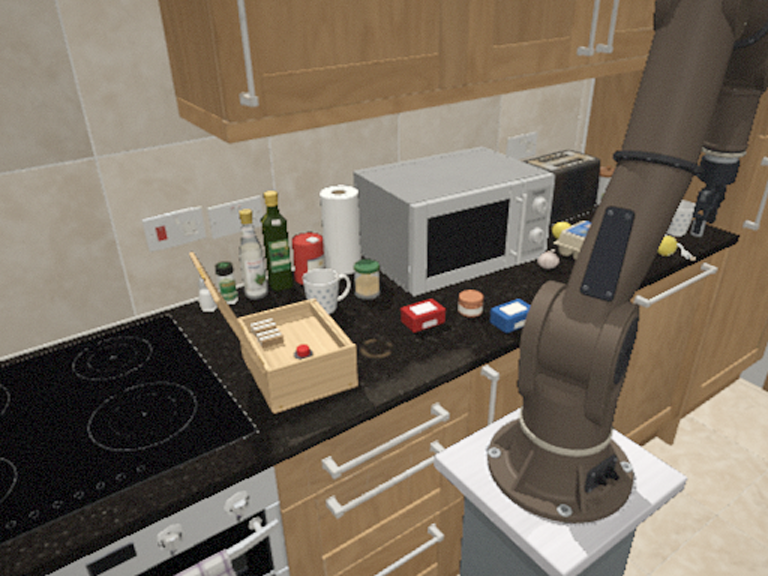

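View pics/side0b.png

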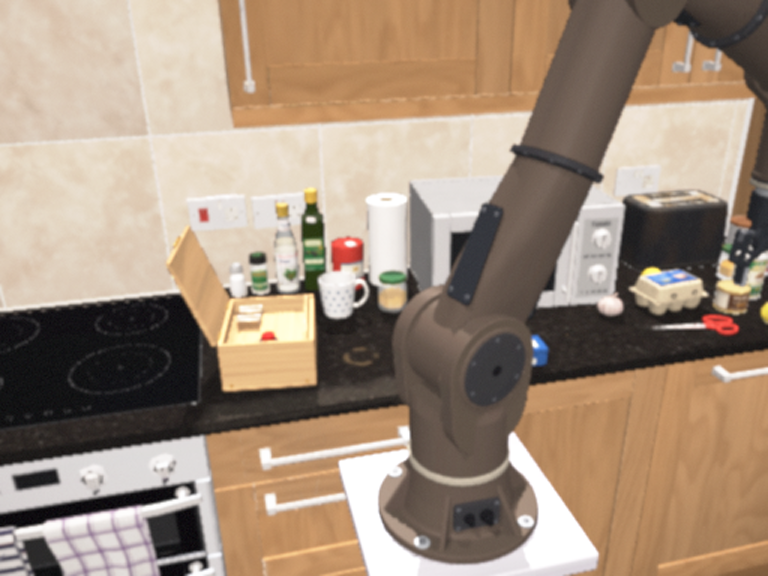

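```bash
cat > h.py <<'E'
import numpy as np, cv2, sys
from scipy.spatial.transform import Rotation as R
from cell import manip, optics, workorder
def rot(e): return R.from_euler('xyz',e,degrees=True)
def ray(name,u,v,m=None):
    m=m or optics.camera_model(name); K=m['camera_matrix']
    a,b=(u-K[0,2])/K[0,0],(v-K[1,2])/K[1,1]
    if name=='wrist':
        t=np.hypot(a,b); s=np.sin(t)/t if t>1e-9 else 1; d=np.array([a*s,-b*s,-np.cos(t)])
    else: d=np.array([a,-b,-1.])
    return m['eye'],rot(m['orientation']).apply(d/np.linalg.norm(d))
def onplane(name,u,v,z,m=None):
    e,d=ray(name,u,v,m); return e+d*(z-e[2])/d[2]
def tri(rays):
    A=0;b=0
    for e,d in rays:
        P=np.eye(3)-np.outer(d,d); A=A+P; b=b+P@e
    x=np.linalg.solve(A,b); return x,[np.linalg.norm((np.eye(3)-np.outer(d,d))@(x-e)) for e,d in rays]
def proj(name,p,m=None):
    m=m or optics.camera_model(name);K=m['camera_matrix'];q=rot(m['orientation']).inv().apply(np.array(p)-m['eye']);q=q*[1,-1,-1]
    if name=='wrist':
        r=np.hypot(q[0],q[1]);t=np.arctan2(r,q[2]);return K[:2,2]+K[0,0]*t*q[:2]/r
    return K[:2,2]+K[0,0]*q[:2]/q[2]
def plan(p,yaw=None,tip=.173,rpy=None):
    """deltas (tool axes) to bring fingertip (tip ahead of TCP) to p"""
    o=manip.get_obs(); r0=rot(o['eef_rot']); r1=rot(rpy if rpy is not None else [180,0,yaw])
    t=np.array(p)-r1.apply([0,0,tip]); d=r0.inv().apply(t-o['eef_pos'])
    rv=(r0.inv()*r1).as_rotvec(degrees=True)
    print('now tcp',o['eef_pos'].round(4),o['eef_rot'].round(1),'t',round(o['clock'],1)); print('first-move(tool axes now)',d.round(4),'then rot',rv.round(1),'rows>=',round(max(np.linalg.norm(d)/.0625,np.linalg.norm(rv)/10.7),1),'| delta if rot first',r1.inv().apply(t-o['eef_pos']).round(4))
def snap(name,f,s=1.5):
    m=optics.camera_model(name); im=optics.camera(name)[:,:,::-1]; np.save(f'pics/{f}.npy',m,allow_pickle=True); cv2.imwrite(f'pics/{f}_raw.png',im)
    cv2.imwrite(f'pics/{f}.png',cv2.resize(im,None,fx=s,fy=s,interpolation=cv2.INTER_CUBIC))
def model(f): return np.load(f'pics/{f}.npy',allow_pickle=True).item()
E
python3 - <<'E'
from h import *
f=lambda u,v,z:print(onplane('scene',u/1.5,v/1.5,z).round(3))
for a in [(423,312,.04),(471,298,.045),(512,312,.04),(303,350,.093),(355,347,.104),(357,387,0),(263,368,.104),(310,300,.104),(246,340,.104),(323,305,0),(367,297,0),(192,255,.28),(243,330,.28)]: f(*a)
plan([.5,-.15,.25],0)
E
```

```text
[ 0.494 -0.092  0.04 ]
[ 0.469 -0.223  0.045]
[ 0.367 -0.262  0.04 ]
[0.456 0.249 0.093]
[0.388 0.167 0.104]
[0.392 0.165 0.   ]
[0.434 0.346 0.104]
[0.608 0.147 0.104]
[0.543 0.333 0.104]
[0.728 0.051 0.   ]
[ 0.694 -0.063  0.   ]
[0.627 0.385 0.28 ]
[0.313 0.416 0.28 ]
now tcp [ 0.1459 -0.6076  0.4042] [-179.9    0.    13.5] t 0.1
first-move(tool axes now) [ 0.4511 -0.3622 -0.0185] then rot [-0.1  0.  13.5] rows>= 9.3 | delta if rot first [ 0.3541 -0.4576 -0.0188]
```

Run:
```python
from h import *
plan([.42,-.15,.26],0)
```

```text
now tcp [ 0.1459 -0.6076  0.4042] [-179.9    0.    13.5] t 0.1
first-move(tool axes now) [ 0.3733 -0.3809 -0.0285] then rot [-0.1  0.  13.5] rows>= 8.5 | delta if rot first [ 0.2741 -0.4576 -0.0288]
```

```bash
python3 drive.py '[[0.04,-0.04,-0.004,0,0,0],[0.04,-0.04,-0.004,0,0,0],[0.04,-0.04,-0.004,0,0,0],[0.04,-0.04,-0.004,0,0,0],[0.04,-0.04,-0.004,0,0,0],[0.04,-0.04,-0.004,0,0,0],[0.04,-0.04,-0.004,0,0,0],[0.04,-0.04,0,0,0,0]]'; python3 drive.py '[[0.04,-0.04,0,0,0,0],[0.01,-0.02,0,0,0,6.7],[0,0,0,0,0,6.8],[0,0,0,0,0,0],[0,0,0,0,0,0]]'
python3 - <<'E'
from h import *
plan([.42,-.15,.26],0)
snap('wrist','w1'); snap('scene','s1')
E
```

```text
clock: 1.15
eef_pos: [0.383, -0.2202, 0.4331]
eef_rot: [180.0, -0.0, 13.5]
contact_force: [1.4, -0.2, 0.1]
finger_gap: 0.0851
grip_force: 0.0
clock: 1.78
eef_pos: [0.4169, -0.1521, 0.4326]
eef_rot: [180.0, 0.0, 0.1]
contact_force: [-0.5, 0.5, -0.7]
finger_gap: 0.0853
grip_force: 0.0
now tcp [ 0.4169 -0.1521  0.4326] [1.8e+02 0.0e+00 1.0e-01] t 1.8
first-move(tool axes now) [ 0.0031 -0.0021 -0.0004] then rot [0.  0.  0.1] rows>= 0.1 | delta if rot first [ 0.0031 -0.0021 -0.0004]
```

View pics/w1.png

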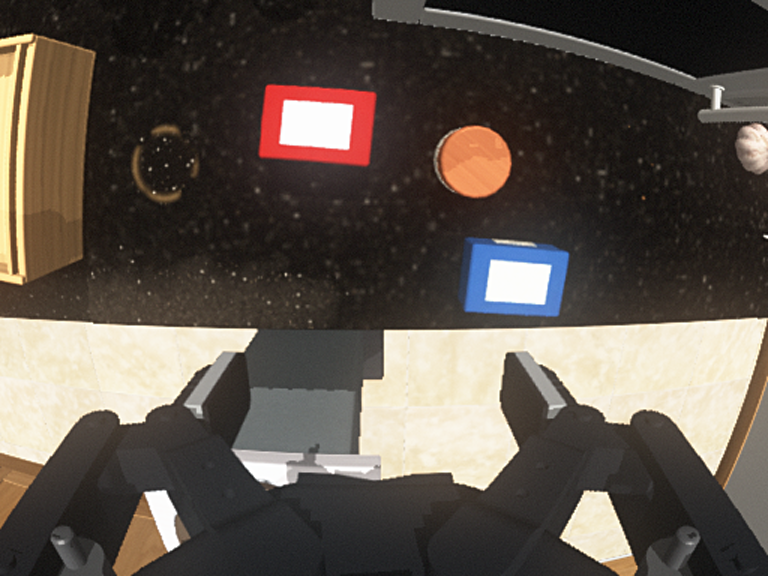

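```bash
python3 drive.py '[[-0.006,-0.05,-0.01,0,0,0],[-0.006,-0.05,-0.01,0,0,0],[-0.006,-0.05,-0.01,0,0,0],[-0.006,-0.05,-0.01,0,0,0],[-0.006,-0.05,-0.01,0,0,0],[0,0,0,0,0,0],[0,0,0,0,0,0]]';  python3 - <<'E'
from h import *
snap('wrist','w2')
E
```

```text
clock: 2.75
eef_pos: [0.3871, 0.0975, 0.4825]
eef_rot: [180.0, 0.0, 0.0]
contact_force: [0.5, -0.4, 0.2]
finger_gap: 0.0856
grip_force: 0.0
```

View pics/w2.png

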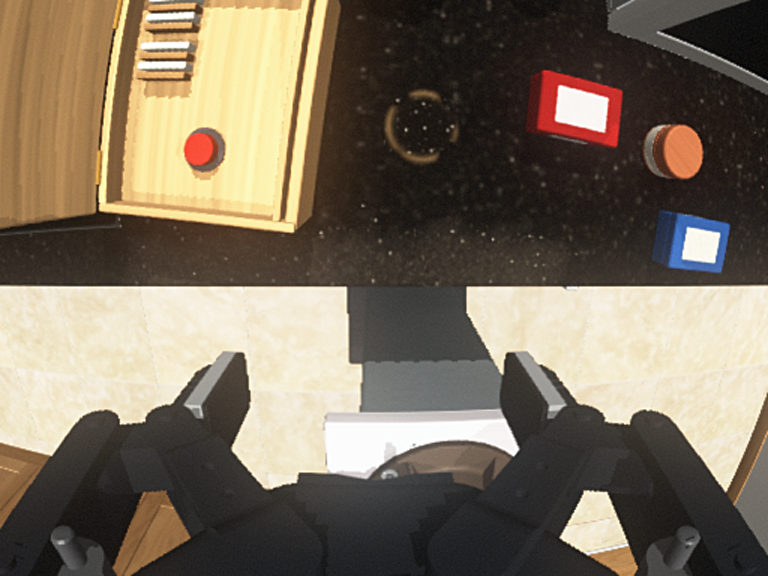

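Run:
```python
from h import *
m1,m2=model('w1'),model('w2')
def t(n,a,b,sc=None):
    r=[ray('wrist',a[0]/1.5,a[1]/1.5,m1),ray('wrist',b[0]/1.5,b[1]/1.5,m2)]
    if sc: r.append(ray('scene',sc[0]/1.5,sc[1]/1.5))
    x,e=tri(r); print(n,x.round(4),np.round(e,4))
t('tin',(475,162),(681,152),(471,295)); t('red',(318,125),(580,109)); t('blue',(516,280),(697,242))
for c in [((376,93),(622,88)),((369,165),(611,147))]: t('redc',*c)
for c in [((568,251),(729,221)),((560,316),(723,272))]: t('bluec',*c)
x,e=tri([ray('wrist',200/1.5,149/1.5,m2),ray('scene',303/1.5,348/1.5)]);print('button',x.round(4),e)
x,e=tri([ray('wrist',293/1.5,232/1.5,m2),ray('scene',355/1.5,347/1.5)]);print('corner',x.round(4),e)
for n,cs in [('red',[(266,85),(376,93),(369,165),(260,157)]),('blue',[(468,243),(568,251),(560,316),(465,310)])]:
    P=np.array([onplane('wrist',u/1.5,v/1.5,.04,m1)[:2] for u,v in cs]); print(n,P.round(4).tolist(),P.mean(0).round(4),[round(np.linalg.norm(P[i]-P[i-1]),4) for i in range(4)],cv2.minAreaRect(P.astype(np.float32)))
print('tin z.045',onplane('wrist',475/1.5,162/1.5,.045,m1))
for u,v,z in [(293,232,.104),(100,212,.104),(340,0,.104)]: print(onplane('wrist',u/1.5,v/1.5,z,m2).round(4))
```

```text
tin [ 0.4845 -0.2348  0.0413] [0.0011 0.0016 0.0026]
red [ 0.5148 -0.1063  0.0333] [0.0003 0.0003]
blue [ 0.3842 -0.2781  0.0326] [0.0009 0.0009]
redc [ 0.5413 -0.1534  0.0386] [0.0014 0.0014]
redc [ 0.4806 -0.1479  0.0262] [0.0002 0.0002]
bluec [ 0.413  -0.3233  0.0396] [0.001 0.001]
bluec [ 0.3524 -0.3214  0.0435] [0. 0.]
button [0.4695 0.2432 0.0882] [np.float64(0.0009795712854439999), np.float64(0.0009795712854441393)]
corner [0.3976 0.1624 0.0969] [np.float64(0.00089156842637555), np.float64(0.0008915684263755545)]
red [[0.5494, -0.0644], [0.5397, -0.1535], [0.481, -0.148], [0.4896, -0.0588]] [ 0.5149 -0.1062] [np.float64(0.06), np.float64(0.0896), np.float64(0.059), np.float64(0.0896)] ((0.5151825547218323, -0.1062096655368805), (0.0897543877363205, 0.06004759296774864), 84.47757720947266)
blue [[0.4175, -0.2307], [0.4121, -0.3235], [0.3511, -0.3231], [0.3581, -0.2315]] [ 0.3847 -0.2772] [np.float64(0.0594), np.float64(0.0929), np.float64(0.061), np.float64(0.0919)] ((0.3842547833919525, -0.27689650654792786), (0.09605206549167633, 0.060947876423597336), 86.67964172363281)
tin z.045 [ 0.48519242 -0.23307568  0.045     ]
[0.3993 0.1619 0.104 ]
[0.423 0.342 0.104]
[0.5858 0.1237 0.104 ]
```

```bash
python3 drive.py '[[0.0,-0.045,0.005,0,0,0],[0,-0.045,0.005,0,0,0],[0,-0.045,0.005,0,0,0],[0.01,0,0.01,0,0,0],[0,0,0,0,0,0],[0,0,0,0,0,0]]' 0 20;  python3 - <<'E'
from h import *
snap('wrist','w3'); plan([.4695,.2432,.11],0)
E
```

```text
clock: 3.55
eef_pos: [0.3974, 0.2317, 0.4576]
eef_rot: [179.9, 0.0, -0.1]
contact_force: [0.4, 0.4, 0.5]
finger_gap: -0.0001
grip_force: 0.0
now tcp [0.3973 0.2319 0.4578] [ 1.8e+02 -0.0e+00 -1.0e-01] t 3.6
first-move(tool axes now) [ 0.0722 -0.0115  0.1748] then rot [ 0.  -0.  -0.1] rows>= 3.0 | delta if rot first [ 0.0722 -0.0113  0.1748]
```

View pics/w3.png

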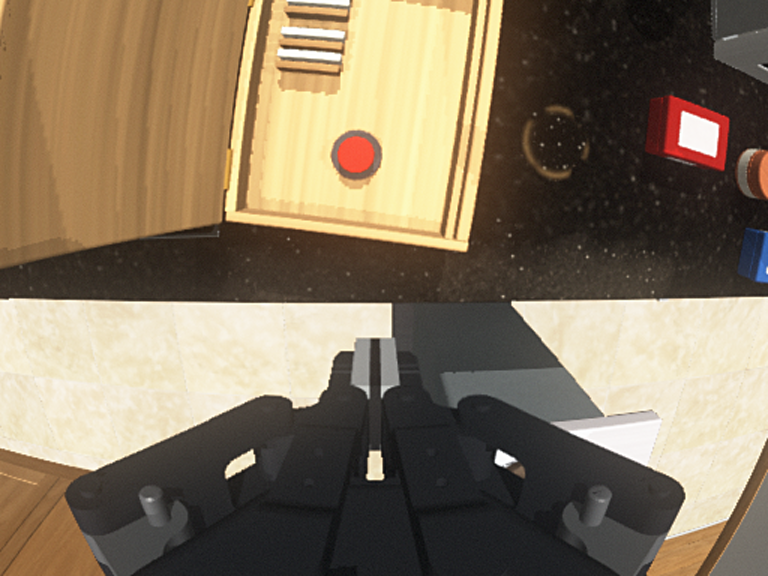

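Run:
```python
from h import *
m2,m3=model('w2'),model('w3')
x,e=tri([ray('wrist',200/1.5,149/1.5,m2),ray('wrist',356/1.5,155/1.5,m3),ray('scene',303/1.5,348/1.5)]);print('button',x.round(4),e, onplane('wrist',356/1.5,155/1.5,.093,m3))
a=onplane('wrist',467/1.5,249/1.5,.104,m3);b=onplane('wrist',226/1.5,219/1.5,.104,m3);c=onplane('wrist',503/1.5,0,.104,m3);d=onplane('wrist',485/1.5,130/1.5,.104,m3)
print(a,b,c,d)
for p,q in((a,b),(a,c),(a,d)): print(np.linalg.norm(p-q),np.degrees(np.arctan2(*(q-p)[1::-1])))
```

```text
button [0.4695 0.2438 0.0882] [np.float64(0.0006788954019531557), np.float64(0.0009193136485435643), np.float64(0.0013937076035744863)] [0.46952802 0.24448356 0.093     ]
[0.4005862  0.16183265 0.104     ] [0.42501248 0.34300384 0.104     ] [0.59219336 0.13524005 0.104     ] [0.48947546 0.15070038 0.104     ]
0.1828104058486615 82.32143890593152
0.1934437177125418 -7.901440456345686
0.08958363404419668 -7.138414986900023
```

```bash
python3 drive.py '[[0.036,-0.006,0.03,0,0,0],[0.036,-0.006,0.035,0,0,0],[0,0,0.05,0,0,0],[0,0,0.05,0,0,0],[0,0,0.01,0,0,0],[0,0,0,0,0,0]]'; python3 drive.py '[[0,0,0.01,0,0,0],[0,0,0.01,0,0,0],[0,0,0.005,0,0,0],[0,0,0,0,0,0]]'
```

```text
clock: 4.35
eef_pos: [0.4693, 0.2451, 0.2836]
eef_rot: [180.0, -0.0, -0.0]
contact_force: [0.1, 0.6, 0.4]
finger_gap: 0.0001
grip_force: 0.0
clock: 4.85
eef_pos: [0.4695, 0.2454, 0.2579]
eef_rot: [-180.0, -0.1, 0.0]
contact_force: [2.8, 0.7, 3.6]
finger_gap: 0.0001
grip_force: 1.7
```

```bash
python3 drive.py '[[0,0,0.003,0,0,0],[0,0,0,0,0,0],[0,0,-0.03,0,0,0],[0,0,-0.05,0,0,0],[0,0.03,-0.05,0,0,0],[0,0.05,-0.03,0,0,0],[0,0.05,0,0,0,0],[0,0.05,0,0,0,0]]'; python3 drive.py '[[0,0.05,0,0,0,0],[0,0.05,0,0,0,0],[0,0.05,0,0,0,0],[0,0,0,0,0,0],[0,0,0,0,0,0],[0,0,0,0,0,0],[0,0,0,0,0,0],[0,0,0,0,0,0]]' 0.085
python3 - <<'E'
from h import *
snap('scene','s2'); snap('wrist','w4')
plan([.4852,-.233,.16],0)
E
```

```text
clock: 5.85
eef_pos: [0.4684, 0.0637, 0.415]
eef_rot: [180.0, -0.0, 0.0]
contact_force: [1.1, -0.0, 0.0]
finger_gap: 0.0004
grip_force: 0.0
clock: 6.85
eef_pos: [0.469, -0.0842, 0.4147]
eef_rot: [-180.0, 0.0, 0.1]
contact_force: [1.0, 0.8, -0.2]
finger_gap: 0.085
grip_force: 0.0
now tcp [ 0.469  -0.0845  0.4147] [180.  -0.   0.] t 7.0
first-move(tool axes now) [0.0161 0.1485 0.0817] then rot [ 0. -0.  0.] rows>= 2.7 | delta if rot first [0.0162 0.1485 0.0817]
```

View pics/w4.png

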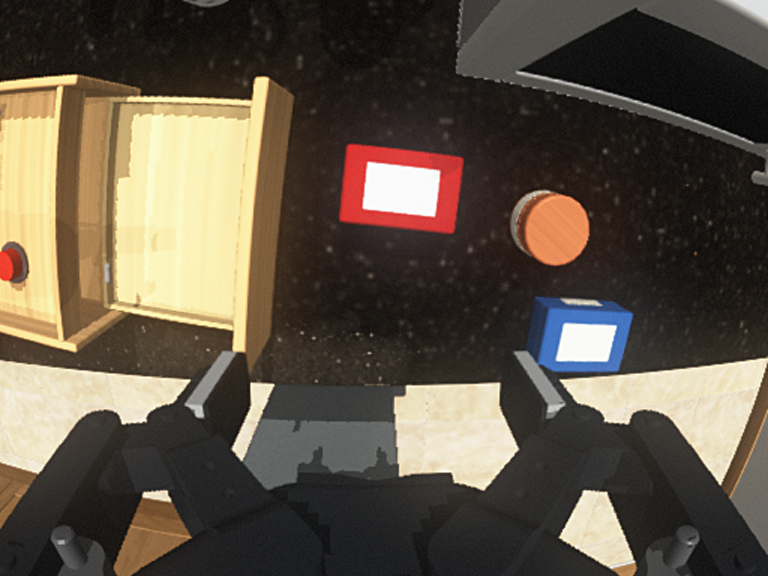

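Run:
```python
from h import *
m1,m2,m4=model('w1'),model('w2'),model('w4')
print(manip.get_obs()['joint_positions'].round(1))
print(tri([ray('wrist',*(np.array(p)/1.5),m) for p,m in(((475,162),m1),((681,152),m2),((553,229),m4))]),onplane('wrist',553/1.5,229/1.5,.045,m4))
C=np.array([.519,.2373,0]);a=np.radians(82.3);ex=np.array([np.cos(a),np.sin(a),0]);ey=np.array([-np.sin(a),np.cos(a),0])
for x,y,z in[(-.2315,-.109,.099),(-.2415,-.109,.099),(-.2315,.109,.099),(-.2415,.109,.099),(-.0925,-.11,.104),(-.0925,.11,.104)]: print((x,y,z),(proj('wrist',C+x*ex+y*ey+[0,0,z],m4)*1.5).round())
for cs in[[(347,144),(463,157),(455,234),(340,221)],[(540,308),(633,312),(625,371),(537,371)]]:
    P=np.array([onplane('wrist',u/1.5,v/1.5,.04,m4)[:2] for u,v in cs]);print(P.mean(0),cv2.minAreaRect(P.astype(np.float32)))
plan([.4852,-.233,.16],-97.7)
```

```text
[ 29.3  13.4 -30.4 107.3   7.7  61.3 -94.1]
(array([ 0.48531186, -0.23371189,  0.03867733]), [np.float64(0.0007971072207882347), np.float64(0.000945460011582882), np.float64(0.001697185743038516)]) [ 0.48693875 -0.22925472  0.045     ]
(-0.2315, -0.109, 0.099) [253.  75.]
(-0.2415, -0.109, 0.099) [268.  76.]
(-0.2315, 0.109, 0.099) [232. 382.]
(-0.2415, 0.109, 0.099) [244. 384.]
(-0.0925, -0.11, 0.104) [76. 74.]
(-0.0925, 0.11, 0.104) [ 77. 354.]
[ 0.51533006 -0.10564804] ((0.5150618553161621, -0.10596959292888641), (0.09088253229856491, 0.06092076003551483), 84.30682373046875)
[ 0.38418241 -0.27805996] ((0.38400760293006897, -0.27788445353507996), (0.10661736875772476, 0.06108463183045387), 86.61145782470703)
now tcp [ 0.469  -0.0845  0.4147] [180.  -0.   0.] t 7.0
first-move(tool axes now) [0.0161 0.1485 0.0817] then rot [ 0.  -0.  97.7] rows>= 9.1 | delta if rot first [ 0.145  -0.0359  0.0817]
```

```bash
python3 drive.py '[[0.006,0.05,0,0,0,10],[0.004,0.04,0,0,0,10],[0,0,0,0,0,10],[0,0,0,0,0,10],[0,0,0,0,0,10],[0,0,0,0,0,10],[0,0,0,0,0,10],[0,0,0,0,0,10]]'; python3 drive.py '[[0,0,0,0,0,10],[0,0,0,0,0,7.7],[0,0,0,0,0,0],[0,0,0,0,0,0]]'
python3 - <<'E'
from h import *
snap('wrist','w5')
print(manip.get_obs()['joint_positions'].round(1))
plan([.486,-.232,.09],-97.7)
E
```

```text
clock: 7.95
eef_pos: [0.4718, -0.1754, 0.4144]
eef_rot: [180.0, 0.0, -80.2]
contact_force: [-0.5, 0.3, -0.1]
finger_gap: 0.0849
grip_force: 0.0
clock: 8.45
eef_pos: [0.4733, -0.1759, 0.408]
eef_rot: [179.0, 0.3, -87.8]
contact_force: [-0.0, 0.6, 0.4]
finger_gap: 0.0849
grip_force: 0.0
[  -3.8   14.    22.6  107.3   -6.    61.  -156.8]
now tcp [ 0.4731 -0.1765  0.408 ] [179.    0.3 -87.9] t 8.5
first-move(tool axes now) [ 0.0566 -0.0135  0.1445] then rot [1.  0.2 9.8] rows>= 2.5 | delta if rot first [ 0.0533 -0.0203  0.145 ]
```

View pics/w5.png

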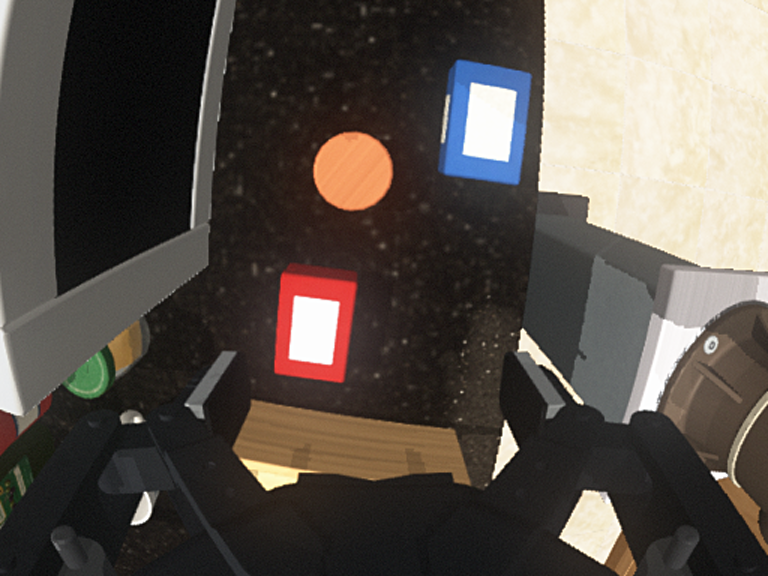

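```bash
python3 drive.py '[[0,0,0,0,0,-10.6],[0,0,0,0,0,-10.6],[0,0,0,0,0,-10.6],[0,0,0,0,0,-10.6],[0,0,0,0,0,-10.6],[0,0,0,0,0,-10.6],[0,0,0,0,0,-10.6],[0,0,0,0,0,-10.6]]'; python3 drive.py '[[0,0,0,0,0,-10.6],[0,0,0,0,0,-10.6],[0,0,0,0,0,-10.6],[0,0,0,0,0,-10.6],[0,0,0,0,0,-10.6],[0,0,0,0,0,-10.6],[0,0,0,0,0,-10.6],[0,0,0,0,0,-10.6]]';python3 - <<'E'
from h import *
m=model('w5')
print(onplane('wrist',353/1.5,171/1.5,.045,m))
for cs in[[(287,273),(357,280),(343,382),(275,373)],[(457,61),(530,72),(519,184),(448,176)]]:
    P=np.array([onplane('wrist',u/1.5,v/1.5,.04,m)[:2] for u,v in cs]);print(P.mean(0),cv2.minAreaRect(P.astype(np.float32)))
print(manip.get_obs()['joint_positions'].round(1))
plan([.486,-.232,.09],82.3)
E
```

```text
clock: 9.5
eef_pos: [0.4725, -0.1778, 0.4083]
eef_rot: [-179.8, 1.0, -2.9]
contact_force: [0.1, -0.4, 0.4]
finger_gap: 0.0851
grip_force: 0.0
clock: 10.5
eef_pos: [0.4725, -0.1778, 0.4084]
eef_rot: [-179.0, -0.1, 81.9]
contact_force: [0.1, 0.4, -0.2]
finger_gap: 0.0853
grip_force: 0.0
[ 0.48540447 -0.23409488  0.045     ]
[ 0.51356341 -0.10616395] ((0.5144037008285522, -0.1066294014453888), (0.0922444611787796, 0.0591157041490078), 83.8293685913086)
[ 0.38322634 -0.27730827] ((0.3828868269920349, -0.277396023273468), (0.0901900976896286, 0.058722831308841705), 88.0641860961914)
[ 18.9  14.2  -5.4 105.5   1.5  61.4   4.8]
now tcp [ 0.4725 -0.1778  0.4084] [-1.79e+02 -1.00e-01  8.19e+01] t 10.5
first-move(tool axes now) [-0.052   0.0236  0.145 ] then rot [-1.  -0.1 -0.4] rows>= 2.5 | delta if rot first [-0.0519  0.0207  0.1454]
```

```bash
python3 drive.py '[[0,0,0,-1,0,-0.4],[-0.027,0.010,0.035,0,0,0],[-0.027,0.010,0.035,0,0,0],[0,0,0.05,0,0,0],[0,0,0.025,0,0,0],[0,0,0,0,0,0],[0,0,0,0,0,0]]'
python3 - <<'E'
from h import *
plan([.4855,-.2335,.012],82.3)
E
```

```text
clock: 11.38
eef_pos: [0.4855, -0.2335, 0.2642]
eef_rot: [179.9, -0.1, 81.8]
contact_force: [-0.6, 0.2, 0.1]
finger_gap: 0.0849
grip_force: 0.0
now tcp [ 0.4855 -0.2335  0.2642] [ 1.799e+02 -1.000e-01  8.180e+01] t 11.4
first-move(tool axes now) [-0.0001 -0.0001  0.0792] then rot [ 0.1 -0.1 -0.5] rows>= 1.3 | delta if rot first [-0.      0.      0.0792]
```

```bash
python3 drive.py '[[0,0,0.03,0,0,0],[0,0,0.03,0,0,0],[0,0,0.019,0,0,0],[0,0,0,0,0,0]]'; python3 drive.py '[[0,0,0,0,0,0],[0,0,0,0,0,0],[0,0,0,0,0,0],[0,0,0,0,0,0],[0,0,-0.02,0,0,0],[0,0,-0.05,0,0,0],[0,0,-0.05,0,0,0],[0,0,0,0,0,0]]' 0.03 40;python3 - <<'E'
from h import *
C=np.array([.519,.2373,0]);a=np.radians(82.3);ex=np.array([np.cos(a),np.sin(a),0])
p=C-.1645*ex; print(p)
plan(p+[0,0,.13],82.3)
E
```

```text
clock: 11.88
eef_pos: [0.4853, -0.233, 0.1844]
eef_rot: [-180.0, -0.1, 81.9]
contact_force: [0.0, 0.3, 0.6]
finger_gap: 0.0853
grip_force: 0.0
clock: 12.88
eef_pos: [0.4865, -0.2336, 0.3088]
eef_rot: [179.5, 0.1, 81.9]
contact_force: [-0.3, -0.8, -1.3]
finger_gap: 0.0587
grip_force: 44.0
[0.49695927 0.07428326 0.        ]
now tcp [ 0.4865 -0.2336  0.3088] [1.795e+02 1.000e-01 8.190e+01] t 12.9
first-move(tool axes now) [ 0.3064 -0.0328  0.0052] then rot [ 0.5  0.1 -0.4] rows>= 4.9 | delta if rot first [ 0.3065 -0.0309  0.0058]
```

```bash
python3 drive.py '[[0.05,-0.006,0,0.5,0,-0.4],[0.055,-0.006,0,0,0,0],[0.055,-0.006,0,0,0,0],[0.055,-0.006,0,0,0,0],[0.055,-0.005,0,0,0,0],[0.035,-0.002,0,0,0,0],[0,0,0,0,0,0],[0,0,0,0,0,0]]'
python3 - <<'E'
from h import *
plan([.497,.0743,.026],82.3)
E
```

```text
clock: 13.88
eef_pos: [0.495, 0.0726, 0.3041]
eef_rot: [-179.4, 0.0, 82.3]
contact_force: [-0.9, 0.1, -0.8]
finger_gap: 0.0589
grip_force: 44.0
now tcp [0.495  0.0726 0.3041] [-179.4    0.    82.3] t 13.9
first-move(tool axes now) [0.0019 0.0029 0.1051] then rot [-0.6  0.   0. ] rows>= 1.7 | delta if rot first [0.0019 0.0018 0.1051]
```

```bash
python3 drive.py '[[0.002,0.002,0.03,0,0,0],[0,0,0.03,0,0,0],[0,0,0.03,0,0,0],[0,0,0.010,0,0,0],[0,0,0.004,0,0,0],[0,0,0,0,0,0]]'; python3 drive.py '[[0,0,0,0,0,0],[0,0,0,0,0,0],[0,0,-0.02,0,0,0],[0,0,-0.05,0,0,0],[0,0,-0.05,0,0,0],[0,0,-0.05,0,0,0]]' 0.08
python3 - <<'E'
from h import *
snap('wrist','w6'); plan([.48,-.05,.2],82.3)
E
```

```text
clock: 14.62
eef_pos: [0.4969, 0.075, 0.2011]
eef_rot: [-179.5, -0.1, 82.3]
contact_force: [0.1, 0.6, -2.3]
finger_gap: 0.059
grip_force: 43.9
clock: 15.38
eef_pos: [0.4978, 0.0749, 0.3726]
eef_rot: [-179.5, -0.1, 82.4]
contact_force: [0.8, 0.4, 1.0]
finger_gap: 0.0798
grip_force: 0.0
now tcp [0.4995 0.0754 0.3789] [-180.    -0.2   82.4] t 15.4
first-move(tool axes now) [-0.1269 -0.0026  0.0053] then rot [-0.  -0.2  0.1] rows>= 2.0 | delta if rot first [-0.1269 -0.0025  0.0059]
```

View pics/w6.png

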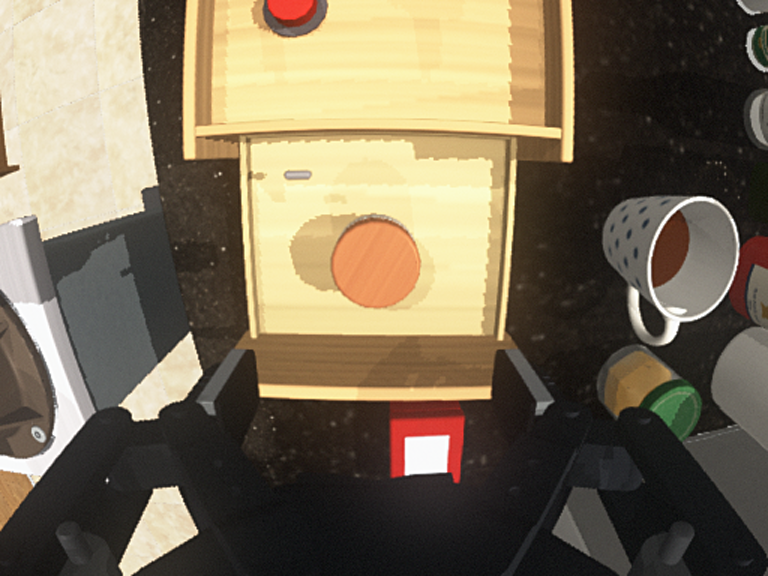

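```bash
python3 drive.py '[[-0.036,0,0,0,0,0],[-0.036,0,0,0,0,0],[-0.036,0,0,0,0,0],[0,0,0,0,0,0],[0,0,0,0,0,0]]' 0 20
python3 - <<'E'
from h import *
plan([.4815,-.0327,.065],82.3)
E
```

```text
clock: 16.05
eef_pos: [0.4838, -0.0317, 0.3705]
eef_rot: [-179.5, -0.1, 82.4]
contact_force: [0.4, 0.1, 0.4]
finger_gap: -0.0002
grip_force: 0.0
now tcp [ 0.4838 -0.0317  0.3705] [-1.795e+02 -1.000e-01  8.240e+01] t 16.1
first-move(tool axes now) [-0.0015 -0.001   0.1325] then rot [-0.5 -0.1  0.1] rows>= 2.1 | delta if rot first [-0.0013 -0.0022  0.1325]
```

```bash
python3 drive.py '[[-0.0015,-0.001,0.045,0,0,0],[0,0,0.045,0,0,0],[0,0,0.0425,0,0,0],[0,0,0,0,0,0],[0.01,0,0,0,0,0],[0.01,0,0,0,0,0],[0.01,0,0,0,0,0],[0,0,0,0,0,0]]'; python3 drive.py '[[0.02,0,0,0,0,0],[0.02,0,0,0,0,0],[0.02,0,0,0,0,0],[0.02,0,0,0,0,0],[0.02,0,0,0,0,0],[0.015,0,0,0,0,0],[0.01,0,0,0,0,0],[0,0,0,0,0,0]]';python3 - <<'E'
from h import *
C=np.array([.519,.2373,0]);a=np.radians(82.3);ex=np.array([np.cos(a),np.sin(a),0])
o=manip.get_obs();print((o['eef_pos']-C)@ex, o['contact_force']@ex)
E
```

```text
clock: 17.05
eef_pos: [0.4858, -0.0023, 0.2387]
eef_rot: [-179.5, -0.1, 82.5]
contact_force: [0.3, -1.4, 0.9]
finger_gap: 0.0001
grip_force: 0.5
clock: 18.05
eef_pos: [0.5023, 0.1203, 0.2383]
eef_rot: [-179.5, -0.0, 82.4]
contact_force: [0.9, -5.0, 1.9]
finger_gap: -0.0001
grip_force: 1.9
-0.11822781963500312 -4.796319969267185
```

```bash
python3 drive.py '[[0.005,0,0,0,0,0],[0.005,0,0,0,0,0],[0.003,0,0,0,0,0],[0,0,0,0,0,0]]'; python3 drive.py '[[0.003,0,0,0,0,0],[0,0,0,0,0,0]]';python3 drive.py '[[0.003,0,0,0,0,0],[0,0,0,0,0,0]]'
```

```text
clock: 18.55
eef_pos: [0.5039, 0.1318, 0.2382]
eef_rot: [-179.5, 0.0, 82.3]
contact_force: [1.9, -5.4, 2.0]
finger_gap: 0.0002
grip_force: 2.4
clock: 18.8
eef_pos: [0.5043, 0.1353, 0.2382]
eef_rot: [-179.5, -0.0, 82.3]
contact_force: [2.1, -4.1, 1.2]
finger_gap: 0.0001
grip_force: 1.7
clock: 19.05
eef_pos: [0.5047, 0.1385, 0.2381]
eef_rot: [-179.5, -0.0, 82.3]
contact_force: [3.0, -4.8, 2.1]
finger_gap: 0.0001
grip_force: 2.2
```

```bash
python3 drive.py '[[0.003,0,0,0,0,0],[0,0,0,0,0,0]]';python3 drive.py '[[0.003,0,0,0,0,0],[0,0,0,0,0,0]]';python3 drive.py '[[0.002,0,0,0,0,0],[0,0,0,0,0,0]]'
```

```text
clock: 19.3
eef_pos: [0.5049, 0.1397, 0.2381]
eef_rot: [-179.4, 0.1, 82.2]
contact_force: [0.6, -11.9, 6.1]
finger_gap: 0.0002
grip_force: 5.5
clock: 19.55
eef_pos: [0.5052, 0.1404, 0.2381]
eef_rot: [-179.4, 0.3, 82.1]
contact_force: [-0.7, -19.3, 13.5]
finger_gap: 0.0003
grip_force: 10.0
clock: 19.8
eef_pos: [0.5053, 0.1409, 0.2381]
eef_rot: [-179.3, 0.4, 82.0]
contact_force: [-2.8, -25.8, 16.7]
finger_gap: -0.0002
grip_force: 13.0
```

```bash
python3 drive.py '[[-0.02,0,0,0,0,0],[-0.03,0,0,0,0,0],[-0.03,0,-0.03,0,0,0],[0,0,-0.06,0,0,0],[0,0,-0.06,0,0,0],[0,0,-0.06,0,0,0],[0,0,-0.045,0,0,0],[0,0,0,0,0,0]]'
python3 - <<'E'
from h import *
C=np.array([.519,.2373,0]);a=np.radians(82.3);ex=np.array([np.cos(a),np.sin(a),0]);ey=np.array([-ex[1],ex[0],0])
snap('scene','s3')
im=cv2.imread('pics/s3_raw.png')[150:330,90:390]; cv2.imwrite('pics/s3c.png',cv2.resize(im,None,fx=2.5,fy=2.5,interpolation=cv2.INTER_CUBIC))
plan(C+.20*ex+.02*ey+[0,0,.32],82.3)
E
```

```text
clock: 20.8
eef_pos: [0.4974, 0.0679, 0.4964]
eef_rot: [-179.8, -0.2, 82.4]
contact_force: [0.7, 0.5, -0.8]
finger_gap: -0.0002
grip_force: 0.0
now tcp [0.497  0.0677 0.4941] [-1.796e+02 -1.000e-01  8.240e+01] t 20.9
first-move(tool axes now) [ 0.3711 -0.0202  0.0021] then rot [-0.4 -0.1  0.1] rows>= 5.9 | delta if rot first [ 0.371  -0.021   0.0011]
```

View pics/s3c.png

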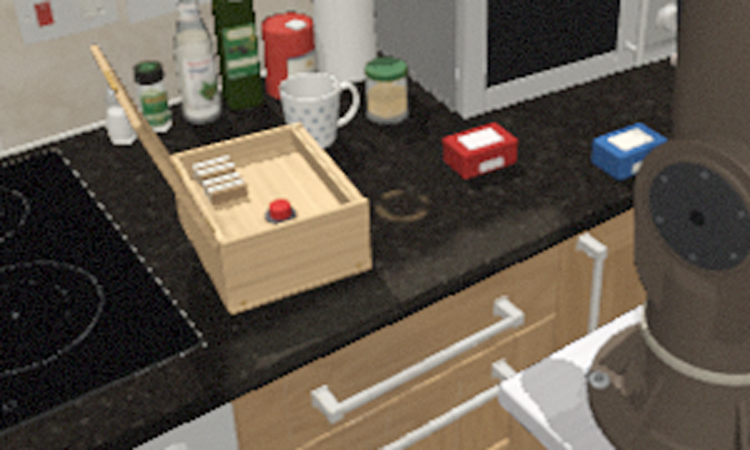

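```bash
python3 drive.py '[[0.055,-0.003,0,0,0,0],[0.055,-0.003,0,0,0,0],[0.055,-0.003,0,0,0,0],[0.055,-0.003,0,0,0,0],[0.055,-0.003,0,0,0,0],[0.055,-0.003,0,0,0,0],[0.041,-0.003,0,0,0,0],[0,0,0,0,0,0]]'
python3 - <<'E'
from h import *
C=np.array([.519,.2373,0]);a=np.radians(82.3);ex=np.array([np.cos(a),np.sin(a),0]);ey=np.array([-ex[1],ex[0],0])
print(((proj('scene',C+.156*ex-.112*ey+[0,0,.281])-[90,150])*2.5).round())
plan(C+.20*ex+.02*ey+[0,0,.255],82.3); print(manip.get_obs()['joint_positions'].round())
E
```

```text
clock: 21.85
eef_pos: [0.5239, 0.4416, 0.49]
eef_rot: [-179.2, 0.0, 82.7]
contact_force: [0.5, -0.3, -0.2]
finger_gap: 0.0001
grip_force: 0.0
[95. 41.]
now tcp [0.5239 0.4416 0.49  ] [-179.2    0.    82.7] t 21.9
first-move(tool axes now) [-0.0031  0.0034  0.062 ] then rot [-0.8  0.   0.4] rows>= 1.0 | delta if rot first [-0.0031  0.0026  0.062 ]
[-37.  29. -13.  72.   6.  80. -57.]
```

```bash
python3 drive.py '[[0,0.002,0.03,0,0,0],[0,0,0.03,0,0,0],[0,0,0,0,0,0],[-0.02,0,0,0,0,0],[-0.01,0,0,0,0,0],[-0.01,0,0,0,0,0],[0,0,0,0,0,0]]'
python3 - <<'E'
from h import *
C=np.array([.519,.2373,0]);a=np.radians(82.3);ex=np.array([np.cos(a),np.sin(a),0])
o=manip.get_obs();print((o['eef_pos']-C)@ex, o['contact_force']@ex)
E
```

```text
clock: 22.72
eef_pos: [0.5221, 0.3972, 0.434]
eef_rot: [-179.5, -0.1, 82.3]
contact_force: [-0.3, -0.7, -0.1]
finger_gap: 0.0003
grip_force: 0.2
0.15889435649086867 -0.7146665500633791
```

```bash
python3 drive.py '[[-0.015,0,0,0,0,0],[-0.015,0,0,0,0,0],[-0.015,0,0,0,0,0],[-0.015,0,0,0,0,0],[-0.015,0,0,0,0,0],[-0.01,0,0,0,0,0],[0.03,0,0,0,0,0],[0.03,0,0,0,0,0]]'; python3 drive.py '[[0,0,0,0,0,0],[0,0,0,0,0,0],[0,0,0,0,0,0],[0,0,0,0,0,0],[0,0,0,0,0,0],[0,0,0,0,0,0],[0,0,-0.03,0,0,0],[0,0,-0.03,0,0,0]]'
python3 - <<'E'
from h import *
snap('scene','s4')
im=cv2.imread('pics/s4_raw.png')[130:330,90:390]; cv2.imwrite('pics/s4c.png',cv2.resize(im,None,fx=2,fy=2,interpolation=cv2.INTER_CUBIC))
plan([.5148,-.106,.3],84.2)
E
```

```text
clock: 23.72
eef_pos: [0.5189, 0.3732, 0.4337]
eef_rot: [-179.5, -0.1, 82.3]
contact_force: [0.1, 0.7, -0.1]
finger_gap: -0.0002
grip_force: 0.0
clock: 24.72
eef_pos: [0.5191, 0.373, 0.4939]
eef_rot: [-179.4, -0.0, 82.4]
contact_force: [0.7, -0.0, 0.7]
finger_gap: -0.0002
grip_force: 0.0
now tcp [0.5193 0.3735 0.4987] [-179.7   -0.3   82.4] t 24.8
first-move(tool axes now) [-0.4759  0.0593  0.023 ] then rot [-0.3 -0.3 -1.8] rows>= 7.7 | delta if rot first [-0.4775  0.0439  0.0257]
```

View pics/s4c.png

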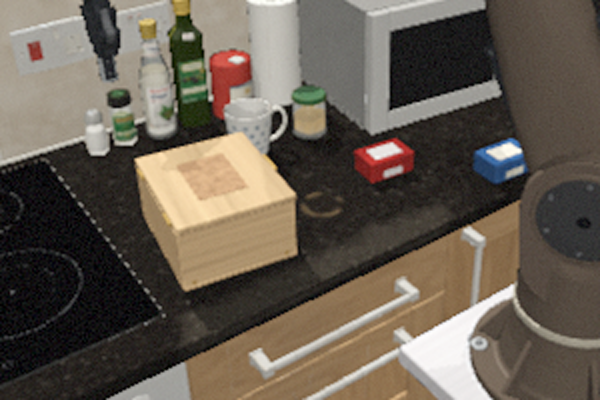

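```bash
cat >> h.py <<'E'
def label(im,m,p,z):
    """pose of the white label top nearest to expected xy p at height z, wrist image"""
    g=cv2.cvtColor(im,cv2.COLOR_BGR2HSV); k=((g[...,1]<60)&(g[...,2]>150)).astype(np.uint8)
    n,L,S,c=cv2.connectedComponentsWithStats(k); u=proj('wrist',[p[0],p[1],z],m)
    i=min((i for i in range(1,n) if 400<S[i,4]<9000),key=lambda i:np.hypot(*(c[i]-u)))
    v,uu=np.nonzero(L==i); P=np.array([onplane('wrist',a,b,z,m)[:2] for a,b in zip(uu,v)])
    r=cv2.minAreaRect(P.astype(np.float32)); w,h=r[1]; ang=r[2]+(90 if w<h else 0)
    print('label px',(c[i]*1.5).round(),S[i,4],'mean',P.mean(0).round(4),'rect',np.round(r[0],4),np.round(r[1],4),'long dir',round(ang%180,1))
E
python3 - <<'E'
from h import *
for f in('w1','w4','w5'):
    im=cv2.imread(f'pics/{f}_raw.png'); m=model(f)
    for p in((.515,-.106),(.384,-.2775)): label(im,m,p,.04)
E
python3 drive.py '[[-0.06,0.005,0,0,0,0],[-0.06,0.005,0,0,0,0],[-0.06,0.005,0,0,0,0],[-0.06,0.005,0,0,0,0],[-0.03,0.005,0,0,0,0],[0,0,0,0,0,0]]' 0.085
python3 - <<'E'
from h import *
snap('wrist','w7')
plan([.48,-.27,.25],84.2)
E
```

```text
label px [316. 124.] 1374 mean [ 0.5152 -0.1052] rect [ 0.5153 -0.105 ] [0.0565 0.0368] long dir 83.7
label px [517. 282.] 1086 mean [ 0.3837 -0.2772] rect [ 0.3836 -0.278 ] [0.0571 0.0367] long dir 85.9
label px [401. 189.] 1522 mean [ 0.5154 -0.1047] rect [ 0.5153 -0.105 ] [0.0566 0.0363] long dir 83.8
label px [585. 342.] 874 mean [ 0.3837 -0.277 ] rect [ 0.3837 -0.2778] [0.0567 0.0367] long dir 86.3
label px [313. 329.] 1259 mean [ 0.5151 -0.1058] rect [ 0.5153 -0.105 ] [0.0568 0.0367] long dir 84.1
label px [489. 122.] 1486 mean [ 0.3838 -0.2779] rect [ 0.3836 -0.2779] [0.0568 0.037 ] long dir 86.1
clock: 25.52
eef_pos: [0.5081, 0.0992, 0.4932]
eef_rot: [-179.5, -0.0, 82.1]
contact_force: [0.2, 0.6, -0.2]
finger_gap: 0.085
grip_force: 0.0
now tcp [0.508  0.1013 0.4931] [-1.795e+02 -1.000e-01  8.220e+01] t 25.6
first-move(tool axes now) [-0.3718  0.023   0.0695] then rot [-0.5 -0.1 -2. ] rows>= 6.1 | delta if rot first [-0.3723  0.0097  0.0701]
```

View pics/w7.png

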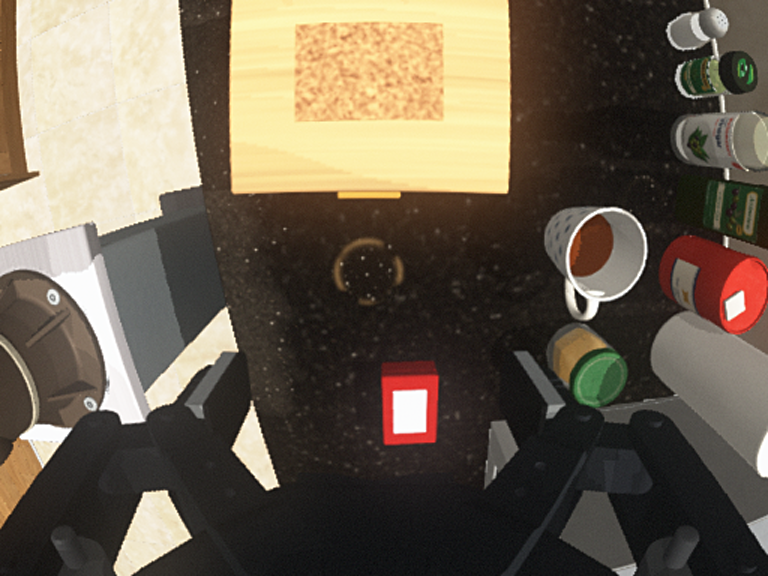

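Run:
```python
from h import *
m=model('w7'); label(cv2.imread('pics/w7_raw.png'),m,(.5153,-.105),.04)
P=np.array([onplane('wrist',u/1.5,v/1.5,.115,m)[:2] for u,v in[(294,23),(443,24),(443,121),(295,121)]]);print(P.mean(0),cv2.minAreaRect(P.astype(np.float32)))
plan([.5153,-.105,.10],83.9)
```

```text
label px [409. 411.] 627 mean [ 0.5148 -0.1043] rect [ 0.5151 -0.1051] [0.0566 0.0362] long dir 83.0
[0.52012732 0.23791856] ((0.5197495222091675, 0.23824836313724518), (0.0805085301399231, 0.11577799916267395), 81.7401123046875)
now tcp [0.508  0.1013 0.4931] [-1.795e+02 -1.000e-01  8.220e+01] t 25.6
first-move(tool axes now) [-0.2037  0.0371  0.2196] then rot [-0.5 -0.1 -1.7] rows>= 4.8 | delta if rot first [-0.2044  0.0292  0.2201]
```

```bash
python3 drive.py '[[0,0,0,-0.5,0,-1.7],[-0.051,0.0073,0.055,0,0,0],[-0.051,0.0073,0.055,0,0,0],[-0.051,0.0073,0.055,0,0,0],[-0.051,0.0073,0.055,0,0,0],[0,0,0,0,0,0],[0,0,0,0,0,0]]'
python3 - <<'E'
from h import *
plan([.5153,-.105,.012],83.9)
E
```

```text
clock: 26.45
eef_pos: [0.5151, -0.0669, 0.3105]
eef_rot: [-180.0, -0.1, 84.2]
contact_force: [0.2, -0.4, 0.4]
finger_gap: 0.085
grip_force: 0.0
now tcp [ 0.5151 -0.0669  0.3105] [-1.80e+02 -1.00e-01  8.42e+01] t 26.4
first-move(tool axes now) [-0.0381  0.0041  0.1254] then rot [-0.  -0.1  0.3] rows>= 2.1 | delta if rot first [-0.0379  0.0043  0.1255]
```

```bash
python3 drive.py '[[-0.038,0.004,0.035,0,0,0.3],[0,0,0,0,0,0],[0,0,0.04,0,0,0],[0,0,0.03,0,0,0],[0,0,0.0205,0,0,0],[0,0,0,0,0,0]]'; python3 drive.py '[[0,0,0,0,0,0],[0,0,0,0,0,0],[0,0,0,0,0,0],[0,0,0,0,0,0],[0,0,-0.02,0,0,0],[0,0,-0.05,0,0,0],[0,0,-0.05,0,0,0],[0,0,-0.05,0,0,0]]' 0.03 40;python3 - <<'E'
from h import *
plan([.5199,.238,.20],-5.9-2.1)
E
```

```text
clock: 27.2
eef_pos: [0.5149, -0.1045, 0.1848]
eef_rot: [-179.9, -0.1, 83.9]
contact_force: [0.5, 0.9, 0.2]
finger_gap: 0.0853
grip_force: 0.0
clock: 28.2
eef_pos: [0.5142, -0.1064, 0.3574]
eef_rot: [180.0, -0.1, 83.8]
contact_force: [1.2, 0.7, -1.2]
finger_gap: 0.0612
grip_force: 44.9
now tcp [ 0.5142 -0.1064  0.3574] [ 1.80e+02 -1.00e-01  8.38e+01] t 28.2
first-move(tool axes now) [ 0.343  -0.0317 -0.0153] then rot [-0.  -0.1 91.8] rows>= 8.6 | delta if rot first [-0.0423 -0.3419 -0.0156]
```

```bash
python3 drive.py '[[0.05,-0.005,0,0,0,0],[0.05,-0.005,0,0,0,0],[0.05,-0.005,0,0,0,0],[0.05,-0.005,0,0,0,0],[0.05,-0.005,0,0,0,0],[0.05,-0.005,-0.005,0,0,0],[0.043,-0.002,-0.01,0,0,10],[0,0,0,0,0,10]]';python3 drive.py '[[0,0,0,0,0,10.3],[0,0,0,0,0,10.3],[0,0,0,0,0,10.3],[0,0,0,0,0,10.3],[0,0,0,0,0,10.3],[0,0,0,0,0,10.3],[0,0,0,0,0,10],[0,0,0,0,0,0]]';python3 - <<'E'
from h import *
plan([.5199,.238,.130],-8)
E
```

```text
clock: 29.2
eef_pos: [0.5191, 0.2424, 0.3718]
eef_rot: [-179.9, -0.3, 63.8]
contact_force: [0.6, -0.4, -2.0]
finger_gap: 0.0612
grip_force: 45.0
clock: 30.2
eef_pos: [0.5197, 0.238, 0.3709]
eef_rot: [-179.9, 0.0, -8.0]
contact_force: [-0.2, 0.4, -2.7]
finger_gap: 0.0614
grip_force: 45.0
now tcp [0.5197 0.238  0.3709] [-179.9    0.    -8. ] t 30.2
first-move(tool axes now) [0.0002 0.0001 0.0679] then rot [-0.1  0.   0. ] rows>= 1.1 | delta if rot first [ 0.0002 -0.      0.0679]
```

```bash
python3 drive.py '[[0,0,0.03,0,0,0],[0,0,0.025,0,0,0],[0,0,0.01,0,0,0],[0,0,0.005,0,0,0],[0,0,0,0,0,0],[0,0,0,0,0,0]]'; python3 drive.py '[[0,0,0.001,0,0,0],[0,0,0,0,0,0]]'
```

```text
clock: 30.95
eef_pos: [0.5203, 0.238, 0.301]
eef_rot: [-179.9, -0.0, -8.0]
contact_force: [0.2, -0.7, 2.0]
finger_gap: 0.0611
grip_force: 45.4
clock: 31.2
eef_pos: [0.5203, 0.238, 0.3009]
eef_rot: [-179.9, -0.0, -8.0]
contact_force: [-4.0, -1.3, 13.4]
finger_gap: 0.0616
grip_force: 46.8
```

```bash
python3 drive.py '[[0,0,0,0,0,0],[0,0,0,0,0,0],[0,0,-0.03,0,0,0],[0,0,-0.06,0,0,0],[0,0,-0.05,0,0,-10.4],[0,0,-0.03,0,0,-10.4],[0,0,0,0,0,-10.4],[0,0,0,0,0,-10.4]]' 0.085;python3 drive.py '[[0,0,0,0,0,-10.4],[0,0,0,0,0,-10.4],[0,0,0,0,0,-10.4],[-0.05,0,0,0,0,-10.4],[-0.05,0,0,0,0,-10.4],[-0.05,0,0,0,0,0],[0,0,0,0,0,0],[0,0,0,0,0,0]]';python3 - <<'E'
from h import *
snap('wrist','w8');label(cv2.imread('pics/w8_raw.png'),model('w8'),(.52,.238),.155)
plan([.41,-.35,.25],86.1)
E
```

```text
clock: 32.2
eef_pos: [0.5201, 0.2377, 0.4695]
eef_rot: [-179.9, -0.1, 33.9]
contact_force: [0.4, 0.3, -0.2]
finger_gap: 0.0853
grip_force: 0.0
clock: 33.2
eef_pos: [0.4821, 0.0946, 0.4691]
eef_rot: [-180.0, -0.1, 85.5]
contact_force: [0.0, 0.7, -0.3]
finger_gap: 0.085
grip_force: 0.0
label px [419.  42.] 2092 mean [0.5216 0.2375] rect [0.5218 0.2377] [0.0364 0.0563] long dir 172.0
now tcp [0.4822 0.0952 0.469 ] [-1.80e+02 -1.00e-01  8.56e+01] t 33.2
first-move(tool axes now) [-0.4495 -0.038   0.0453] then rot [-0.  -0.1 -0.5] rows>= 7.3 | delta if rot first [-0.4491 -0.0417  0.046 ]
```

```bash
python3 drive.py '[[-0.056,-0.005,0.005,0,0,0],[-0.056,-0.005,0.005,0,0,0],[-0.056,-0.005,0.005,0,0,0],[-0.056,-0.005,0.005,0,0,0],[-0.056,-0.005,0.005,0,0,0],[-0.056,-0.005,0.005,0,0,0],[-0.056,-0.005,0.005,0,0,0],[-0.05,-0.005,0.005,0,0,0]]';python3 drive.py '[[0,0,0,0,0,0],[0,0,0,0,0,0]]'
python3 - <<'E'
from h import *
snap('wrist','w9');label(cv2.imread('pics/w9_raw.png'),model('w9'),(.3837,-.2779),.04)
plan([.3837,-.2779,.10],86.1)
E
```

```text
clock: 34.25
eef_pos: [0.4088, -0.3442, 0.4283]
eef_rot: [-180.0, -0.1, 85.7]
contact_force: [0.7, 0.8, 0.3]
finger_gap: 0.0851
grip_force: 0.0
clock: 34.5
eef_pos: [0.4091, -0.3421, 0.4282]
eef_rot: [-179.9, -0.1, 85.7]
contact_force: [-0.4, 0.8, 0.7]
finger_gap: 0.0848
grip_force: 0.0
label px [336. 168.] 1438 mean [ 0.3837 -0.2778] rect [ 0.3834 -0.2778] [0.0558 0.036 ] long dir 85.3
now tcp [ 0.4093 -0.3416  0.4283] [-1.80e+02 -1.00e-01  8.57e+01] t 34.5
first-move(tool axes now) [ 0.0614 -0.0301  0.1555] then rot [-0.  -0.1 -0.4] rows>= 2.7 | delta if rot first [ 0.0619 -0.0298  0.1553]
```

View pics/w9.png

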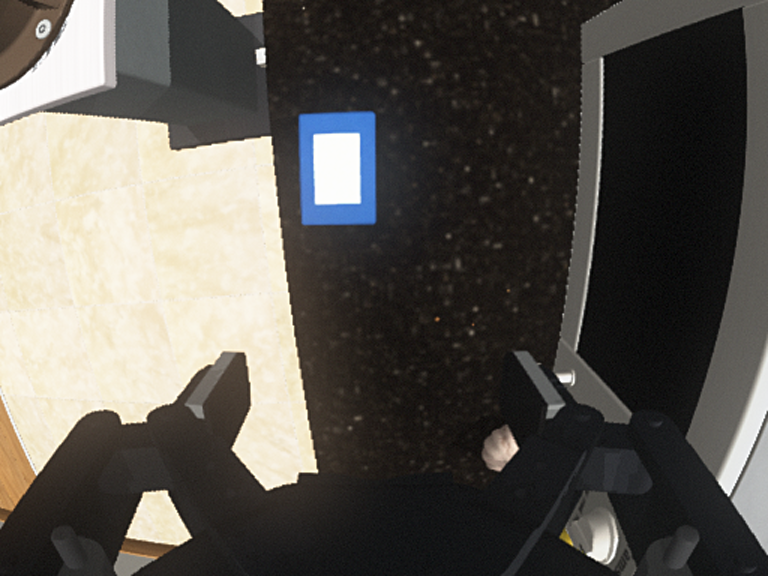

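```bash
python3 drive.py '[[0.031,-0.015,0.05,0,0,0],[0.031,-0.015,0.05,0,0,0],[0,0,0.05,0,0,0],[0,0,0,0,0,0],[0,0,0,0,0,0]]'
python3 - <<'E'
from h import *
plan([.3837,-.2779,.012],85.7)
E
```

```text
clock: 35.17
eef_pos: [0.3839, -0.279, 0.2802]
eef_rot: [179.9, -0.0, 85.6]
contact_force: [-0.1, -0.1, -0.6]
finger_gap: 0.085
grip_force: 0.0
now tcp [ 0.3839 -0.279   0.2802] [179.9  -0.   85.6] t 35.2
first-move(tool axes now) [ 0.001  -0.0004  0.0952] then rot [ 0.1 -0.  -0.1] rows>= 1.5 | delta if rot first [ 0.0011 -0.0003  0.0952]
```

```bash
python3 drive.py '[[0.001,0,0.04,0,0,0],[0,0,0.035,0,0,0],[0,0,0.02,0,0,0],[0,0,0,0,0,0]]'; python3 drive.py '[[0,0,0,0,0,0],[0,0,0,0,0,0],[0,0,0,0,0,0],[0,0,0,0,0,0],[0,0,-0.02,0,0,0],[0,0,-0.05,0,0,0],[0,0,-0.05,0,0,0],[0,0,-0.05,0,0,0]]' 0.03 40;python3 - <<'E'
from h import *
plan([.5213,.2377,.25],-8.3)
E
```

```text
clock: 35.67
eef_pos: [0.3837, -0.2783, 0.1844]
eef_rot: [180.0, -0.0, 85.6]
contact_force: [-0.2, -0.2, 0.1]
finger_gap: 0.0852
grip_force: 0.0
clock: 36.67
eef_pos: [0.3826, -0.278, 0.3566]
eef_rot: [179.9, -0.0, 85.6]
contact_force: [1.5, 0.0, -1.4]
finger_gap: 0.0611
grip_force: 45.2
now tcp [ 0.3826 -0.278   0.3566] [179.9  -0.   85.6] t 36.7
first-move(tool axes now) [ 0.5249  0.0984 -0.0661] then rot [ 0.  -0.1 93.9] rows>= 8.8 | delta if rot first [ 0.0628 -0.5303 -0.0664]
```

```bash
python3 drive.py '[[0.0525,0.01,-0.01,0,0,0],[0.0525,0.01,-0.01,0,0,0],[0.0525,0.01,-0.01,0,0,0],[0.0525,0.01,-0.01,0,0,0],[0.0525,0.01,-0.01,0,0,0],[0.0525,0.01,-0.01,0,0,0],[0.0525,0.01,-0.006,0,0,0],[0.0525,0.01,0,0,0,0]]';python3 drive.py '[[0.0525,0.01,0,0,0,0],[0.0525,0.0084,0,0,0,0],[0,0,0,0,0,10.4],[0,0,0,0,0,10.4],[0,0,0,0,0,10.4],[0,0,0,0,0,10.4],[0,0,0,0,0,10.4],[0,0,0,0,0,10.4]]';python3 drive.py '[[0,0,0,0,0,10.4],[0,0,0,0,0,10.4],[0,0,0,0,0,10.4],[0,0,0,0,0,0],[0,0,0,0,0,0]]';python3 - <<'E'
from h import *
plan([.5213,.2377,.168],-8)
E
```

```text
clock: 37.67
eef_pos: [0.4953, 0.1359, 0.4221]
eef_rot: [179.9, -0.1, 85.5]
contact_force: [1.0, -0.2, -1.0]
finger_gap: 0.0613
grip_force: 45.3
clock: 38.67
eef_pos: [0.5213, 0.2374, 0.4215]
eef_rot: [-179.9, -0.1, 22.8]
contact_force: [0.2, -1.0, -0.9]
finger_gap: 0.0616
grip_force: 45.3
clock: 39.3
eef_pos: [0.5215, 0.2377, 0.4208]
eef_rot: [-179.9, 0.0, -7.8]
contact_force: [-0.6, 0.7, -1.8]
finger_gap: 0.0613
grip_force: 45.3
now tcp [0.5215 0.2377 0.4208] [-179.9    0.    -7.8] t 39.3
first-move(tool axes now) [-0.0002  0.0001  0.0798] then rot [-0.1  0.   0.2] rows>= 1.3 | delta if rot first [-0.0002 -0.      0.0798]
```

```bash
python3 drive.py '[[0,0,0.03,0,0,0],[0,0,0.03,0,0,0],[0,0,0.014,0,0,0],[0,0,0.005,0,0,0],[0,0,0,0,0,0],[0,0,0,0,0,0]]'; python3 drive.py '[[0,0,0.0005,0,0,0],[0,0,0,0,0,0]]'
```

```text
clock: 40.05
eef_pos: [0.522, 0.2379, 0.3421]
eef_rot: [-179.9, -0.0, -8.0]
contact_force: [0.3, 0.7, -0.6]
finger_gap: 0.0608
grip_force: 45.3
clock: 40.3
eef_pos: [0.5217, 0.2378, 0.3409]
eef_rot: [-179.9, 0.0, -8.0]
contact_force: [0.2, 0.2, -2.0]
finger_gap: 0.0613
grip_force: 45.3
```

```bash
python3 drive.py '[[0,0,0.0007,0,0,0],[0,0,0,0,0,0]]'; python3 drive.py '[[0,0,0,0,0,0],[0,0,0,0,0,0],[0,0,0,0,0,0],[0,0,-0.03,0,0,0],[0,0,-0.06,0,0,0],[0,0,-0.05,0,0,-10.4],[0,0,-0.02,0,0,-10.4],[0,0,0,0,0,-10.4]]' 0.085;python3 drive.py '[[0,0,0,0,0,-10.4],[0,0,0,0,0,-10.4],[0,0,0,0,0,-10.4],[0,0,0,0,0,-10.4],[-0.05,0,0,0,0,-10.4],[-0.05,0,0,0,0,-6],[-0.05,0,0,0,0,0],[0,0,0,0,0,0],[0,0,0,0,0,0]]' || true
```

```text
clock: 40.55
eef_pos: [0.5217, 0.2378, 0.3401]
eef_rot: [-179.9, 0.0, -8.0]
contact_force: [-0.2, 0.6, 1.6]
finger_gap: 0.0612
grip_force: 45.5
clock: 41.55
eef_pos: [0.522, 0.2376, 0.5022]
eef_rot: [-179.9, -0.2, 23.5]
contact_force: [0.4, 0.1, -0.9]
finger_gap: 0.0848
grip_force: 0.0Traceback (most recent call last):
  File "drive.py", line 5, in <module>
    connect(sys.argv[1:4])
    ~~~~~~~^^^^^^^^^^^^^^^
ValueError: 1 to 8 rows of numbers within range
```

```bash
python3 drive.py '[[0,0,0,0,0,-10.4],[0,0,0,0,0,-10.4],[0,0,0,0,0,-10.4],[0,0,0,0,0,-10.4],[-0.05,0,0,0,0,-10.4],[-0.05,0,0,0,0,-6],[-0.05,0,0,0,0,0],[0,0,0,0,0,0]]'; python3 drive.py '[[-0.03,0,0,0,0,0],[0,0,0,0,0,0],[0,0,0,0,0,0]]'
python3 - <<'E'
from h import *
snap('wrist','w10');label(cv2.imread('pics/w10_raw.png'),model('w10'),(.52,.238),.195); snap('scene','s5')
im=np.hstack([cv2.imread('pics/w10_raw.png')[:300,100:400],cv2.imread('pics/s5_raw.png')[60:360,60:360]]);cv2.imwrite('pics/f.png',cv2.resize(im,None,fx=1.3,fy=1.3))
E
```

```text
clock: 42.55
eef_pos: [0.4795, 0.0905, 0.5003]
eef_rot: [180.0, -0.0, 80.8]
contact_force: [0.2, 1.0, 0.2]
finger_gap: 0.085
grip_force: 0.0
clock: 42.92
eef_pos: [0.4754, 0.0659, 0.4998]
eef_rot: [-180.0, -0.1, 81.2]
contact_force: [0.7, 0.1, 1.1]
finger_gap: 0.0851
grip_force: 0.0
label px [408.   9.] 809 mean [0.5214 0.2259] rect [0.5211 0.2258] [0.0138 0.0567] long dir 173.0
```

View pics/f.png

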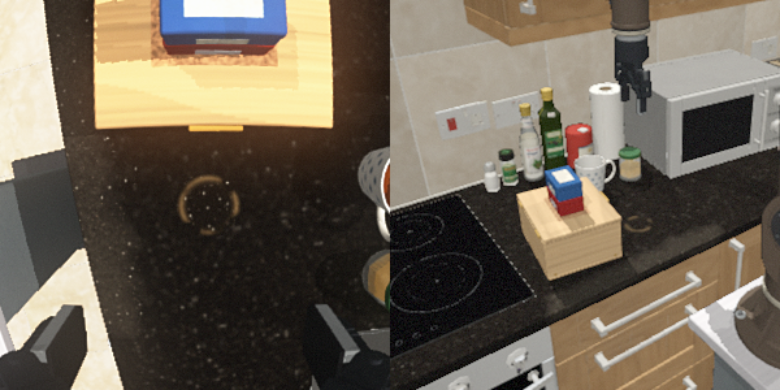

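```bash
python3 -c "
from cell import manip, optics, workorder
print(workorder.job_done())"
```

```text
the job is handed in; nothing more can be done
None
```

I've handed the job in (no verdict came back): the tin is in the latched drawer, the lid swung shut by its own weight, and the red and blue boxes are stacked squarely on the cork pad, about 2 mm off its middle; the cameras showed no timer or green box this time, and I left the mug and honey jar alone.

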